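# Take the bead dish off the banding wheel and hold it ready over the tray

## Task

Lift the dish with the big loose bead off the freely turning wheel by its bridge handle, carry it level and turn it about a quarter turn, so that its pouring lip is above the middle of the shallow wooden tray and points square across the tray's long sides (from either side). Finish while still holding it there, level and still, with the lip about a hand's breadth (8 to 10 cm) above the tray, ready to be tipped but not tipped. On the whole way the bead must stay in the middle of the dish, inside the ring turned in its floor; leave the tray and the things round about where they are.

Things in the scene. Friction and masses are not known exactly. Their poses are not given: they have to be found in the camera images.
- banding_wheel: Banding wheel (small turntable), fixed: dark cast foot, aluminium head 154 mm across, top 43.5 mm above the table, spinning freely with almost no friction. A boss 54 mm across stands 4 mm above the head's middle. Origin: centre of the foot's underside, on the table and the spin axis.
- dish: Loose turned light-wood dish, 154 mm across, rim 31 mm high, 0.16 to 0.28 kg, on the wheel (foot ring round the boss, 6 mm play). Origin: centre of its underside, 43.5 mm above the table at the start. x: to the pouring lip (at the start about to the robot's left, +y); y: along the bridge handle; z up. Floor: flat to 8 mm radius, 9 degrees to a turned ring of 36 mm radius, then 16 degrees.
- dish_grip (a point): Centre of the wooden grip bar of the dish's handle, 88 mm above the dish's origin: flat-sided bar 18 mm wide (along the dish's x, to be pinched across), 60 mm long (along y), 16 mm high. Brass rods of 6 mm run from its ends in an arch down to the rim. Same axes as the dish.
- dish_lip (a point): Tip of the dish's pouring lip: 97 mm from the dish's centre along its x, 23 mm above its origin. Same axes as the dish.
- dish_mid (a point): Point in the middle of the dish where the centre of the bead is when it rests centred: 26 mm above the dish's origin, on its axis.
- bead: Big loose turned bead of dark wood, a ball of 32 mm diameter with a narrow bore, 18 g, lying in the middle of the dish and rolling easily. Origin: its centre.
- tray: Shallow loose rectangular tray, orange-brown wood, 85 mm (x) by 190 mm (y) by 21 mm high, walls 4 mm, floor 5 mm, on the table; a small barrel bead near each end. Origin: centre of its underside; x runs across its short way, y along its long sides, z up. Wheel and tray stand left and right ahead of the robot, either way round; a fixed turned goblet 57 mm high stands between, nearer the robot.
- rooster: Bystander: white carved rooster, 40 x 85 x 120 mm high, on the table at the far left. Origin: centre of its underside.
- bracelet: Bystander: bracelet of wooden beads, 70 mm across, 14 mm high, lying near the robot. Origin: centre of its underside.
- spool: Bystander: thread spool, 24 mm across, 36 mm high, standing beyond the middle of the work. Origin: centre of its underside.
- stool: Bystander: miniature three-legged stool with a black top, 68 mm across, 58 mm high, at the right. Origin: centre of its underside.

How it is judged:
By the outcome, as a careful person would: the job done as asked, in the order asked, and still so for the second after the job is handed in, while the arm keeps its last pose, push and grip.
It also fails if it takes over 51 s, if anything falls off the work surface, if the arm or the gripper's body presses on something with over 40 N, if the wrist force passes 120 N, or if a joint passes its speed limit or range.

## Robot

A 6-joint arm with a two-finger parallel gripper is mounted at the origin on the work surface; the furniture and walls round the work are solid. World frame = base frame: x ahead of the robot, y to its left, z up, the work surface at z = 0. Lengths are in m, angles in degrees, forces in N, time in s.
With the tool pointing down it reaches from about 0.4 to 0.825 m from the base axis. Payload 7 kg.
Tool frame: the origin (TCP) lies midway between the tips of the shut fingers; the grasp point (between the pads) lies 19 mm behind it; z points along the fingers, y is the line along which they close (so a half turn about z gives the same grasp; the last joint's range is limited). The gripper opens to 88 mm and grips with 3 to 60 N. Pads are 19 mm wide; open, the fingers measure 130 mm over their backs; the gripper's body (78 mm by 193 mm) begins 47 mm behind the grasp point.
Start: joints at [82.111, 20.546, 0.682, 0, -70.136, -16.507], TCP at [0.279, 0.615, 0.227] pointing down, gripper open.
Joint ranges: [-176.03, 176.03], [-82.01, 121.73], [-58.28, 71.71], [-173.87, 95.51], [-174.79, -0.11], [-173.66, 173.66]. Speed limits (degrees/s): [136.94, 136.94, 172.46, 180, 180, 180].

## Interface

Orientations are given as [roll, pitch, yaw] about the fixed x, y, z axes, in that order (R = Rz(yaw) Ry(pitch) Rx(roll)).
In Python, from plant import r gives the robot as it stands.
- The arm moves only by the tool carry_out, never from a script. Its argument "deltas" is a list of rows, each a list of 3 entries, a list of its own where there are three numbers: the opening, from 0 (shut) to 1 (fully open), then the shift along the tool's x, y, z in mm, then the turn, a rotation vector about the tool's x, y, z in rad. In form: [[gripper, [tx, ty, tz], [rx, ry, rz]], ...]. A call has 1 to 12 rows; each row is the pose to reach, as a shift and turn from the pose commanded when the call began, along the tool's axes at that moment; what a row does not reach only later rows make up. A row lasts 1/10 s, in which the tool goes at most 50 mm and 8.59 degrees, less where a joint would pass 70% of its speed; a pose out of reach is approached as far as the arm can. A call with a gripper value outside its range is refused whole. The fingers move at their own pace and stop on an object; "squeeze" is the grip in N (left out, the last holds). Time passes only in rows, so rows that repeat a pose let the fingers close. It gives the time, the measured TCP pose, the force, the opening and the grip force at its end, in the units of the state.
- r.get_state(): the state, without advancing time (a new reading comes with each control period).
- r.capture(name): name is "side" or "top"; returns (picture, depth): 480x640x3 uint8, red, green, blue; 480x640 float32, m along the optical axis (not along the pixel's ray), 0 where there is no reading.
- r.get_calibration(name): a dict with "fov_y" (degrees; the focal length in pixels is half the picture's height over the tangent of half this angle, whatever the lens; pixels are square), "cx", "cy" (the principal point, pixels), "distortion" ([k1, k2, p1, p2, k3] as OpenCV has them; the pictures are not rectified), "view" (4x4, takes a point from world to camera coordinates). Camera axes: x right, y down, z forward; pixel columns grow to the right and rows downward; lengths in m; the calibration is good to about 2 mm. A picture is of the moment at which its call begins. get_calibration takes no time and is no camera call.
- r.close_job(): hands the job in; it is judged then, once.
The state is a dict: "time_s": time; "joints": joint angles; "qd": joint speeds; "joint_torque": joint torques, N m; "tcp_pos": TCP position; "eef_rot": TCP orientation; "contact_force": force on the tool from outside, world axes, zero at the start; "moment": the same for the moment, N m; "gripper_width": finger opening in m; "gripper_force": force on a finger pad.
Only numpy, scipy, OpenCV 4.12 (cv2) and the standard library are available. Lean on these libraries where they do the work, as an engineer would, in place of code of your own. Each camera call takes 0.05 s, during which the arm holds its last target. There are 200 camera calls.

## Working session

There is one attempt and no reset: what is moved stays moved. The work goes in short steps, Python scripts to look and compute and a tool call to move; the robot and the scene stay as the last step left them, time stands still between calls to the robot, and variables do not carry over. Pictures are saved under pics/ and viewed, at most 10 in all, crops included, and the job is handed in when it is done.

Besides the shell and the picture viewer there is one more tool, called after "Request:" as name(argument=value, ...) on one line, values as JSON. carry_out: Moves the arm, as the interface text tells. Its arguments: {"type":"object","properties":{"deltas":{"type":"array"},"squeeze":{"type":"number"}},"required":["deltas"]}

```bash
mkdir -p pics; ls
python3 - <<'E'
from plant import r
import cv2,numpy as np
for n in("side","top"):
    p,d=r.capture(n); cv2.imwrite(f"pics/{n}0.png",p[:,:,::-1]); np.savez(f"pics/{n}0.npz",p=p,d=d)
    c=r.get_calibration(n); print(n,c)
s=r.get_state();print(s)
E
```

```text
pics
side {'fov_y': 45.76182908373066, 'cx': 322.3903412826398, 'cy': 241.39726542472704, 'distortion': array([-0.15473292,  0.        ,  0.        ,  0.        ,  0.        ]), 'view': array([[ 0.97828396, -0.20726383, -0.0014805 , -0.49394567],
       [-0.114439  , -0.53416835, -0.8375965 ,  0.13460481],
       [ 0.17281262,  0.81957665, -0.54628739,  1.31288306],
       [ 0.        ,  0.        ,  0.        ,  1.        ]])}
top {'fov_y': 43.37303075521592, 'cx': 324.0232689322229, 'cy': 237.9926420630564, 'distortion': array([-0.00635795,  0.        ,  0.        ,  0.        ,  0.        ]), 'view': array([[-0.02653874, -0.99953971,  0.01469895, -0.01146292],
       [-0.99435246,  0.02488383, -0.10316963,  0.51646152],
       [ 0.10275637, -0.01735393, -0.99455516,  1.34863362],
       [ 0.        ,  0.        ,  0.        ,  1.        ]])}
{'time_s': 0.1, 'joints': array([ 8.21095082e+01,  2.05873491e+01,  6.38878377e-01, -1.78258442e-02,
       -7.01338079e+01, -1.65064274e+01]), 'qd': array([-0.04969786, -0.12341356,  0.11658412,  0.16823196, -0.00399941,
        0.06259189]), 'joint_torque': array([-4.98441714e-04, -5.84163415e+01,  2.93754619e+01,  7.01569185e+00,
        1.02201873e-02, -4.31681144e-05]), 'tcp_pos': array([0.27866242, 0.61432574, 0.22571477]), 'eef_rot': array([ 1.79916350e+02, -7.31177752e-03, -2.44029836e+01]), 'contact_force': array([-0.11956385, -0.2978545 ,  0.02103594]), 'moment': array([ 0.0124326 , -0.03162527,  0.04570096]), 'gripper_force': 0.0, 'gripper_width': 0.08746471461817107}
```

View pics/top0.png

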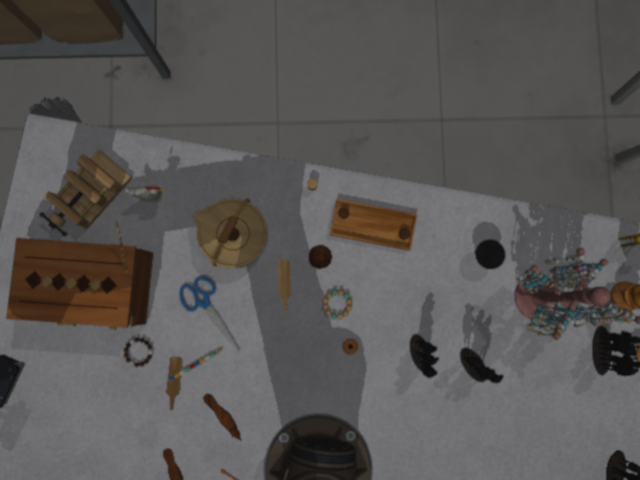

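View pics/side0.png

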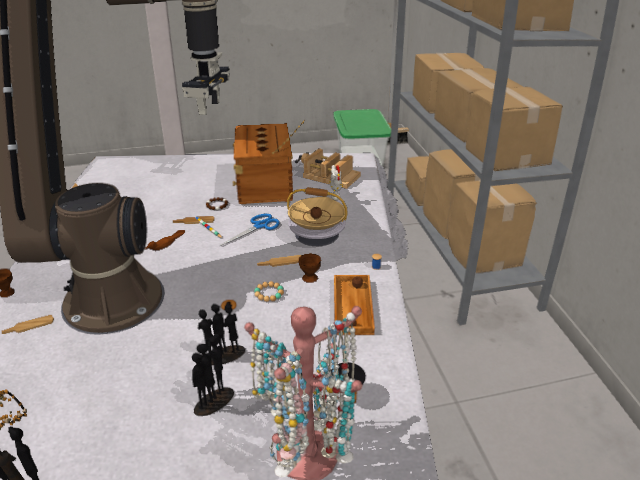

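Top: dish centre about (233,232) with its lip at (197,214) and the bead about (234,232); the tray is about (374,223) with its long side tilted about 10°, and the goblet is at (320,257). Side: bar at (316,192), bead at (316,212), tray at (353,303). Next I'll measure from depth and masks.

```bash
cat > h.py <<'E'
import numpy as np,cv2
from plant import r
def KD(n):
    c=r.get_calibration(n); f=240/np.tan(np.radians(c["fov_y"]/2))
    return np.array([[f,0,c["cx"]],[0,f,c["cy"]],[0,0,1]]),np.array(c["distortion"]),np.array(c["view"])
def cloud(n,d):
    K,D,V=KD(n); v,u=np.mgrid[:480,:640]
    q=cv2.undistortPoints(np.stack([u,v],-1).reshape(-1,1,2).astype(np.float32),K,D).reshape(480,640,2)
    P=np.dstack([q*d[...,None],d])
    return (P-V[:3,3])@V[:3,:3]
def onplane(n,px,z):
    K,D,V=KD(n); q=cv2.undistortPoints(np.array(px,np.float32).reshape(-1,1,2),K,D).reshape(-1,2)
    w=np.c_[q,np.ones(len(q))]@V[:3,:3]; o=-V[:3,:3].T@V[:3,3]
    return o+w*((z-o[2])/w[:,2])[:,None]
def proj(n,X):
    K,D,V=KD(n); return cv2.projectPoints(np.array(X,float).reshape(-1,3),cv2.Rodrigues(V[:3,:3])[0],V[:3,3],K,D)[0].reshape(-1,2)
E
python3 - <<'E'
from h import *
for n in("top","side"):
    z=np.load(f"pics/{n}0.npz");P=cloud(n,z["d"]);rgb=z["p"].astype(int);ok=z["d"]>0
    near=ok&(np.hypot(P[...,0]-.53,P[...,1]-.19)<.13)
    tb=P[ok&(P[...,2]<.02)&(np.abs(P[...,0]-.5)<.1)&(np.abs(P[...,1])<.1)]; print(n,"table z",np.median(tb[:,2]))
    for lo,hi in((.122,.15),(.060,.085)):
        q=P[near&(P[...,2]>lo)&(P[...,2]<hi)]; print(lo,len(q))
        if len(q)>5:
            xy=q[:,:2].astype(np.float32); print(" med",q.mean(0), "rect",cv2.minAreaRect(xy)," maxz",np.percentile(q[:,2],[5,50,95]), "circ",cv2.minEnclosingCircle(xy))
    hsv=cv2.cvtColor(z["p"],cv2.COLOR_RGB2HSV)
    m=((hsv[...,0]<20)&(hsv[...,1]>110)&(hsv[...,2]>50)).astype(np.uint8)
    c,_=cv2.findContours(m,0,2)
    for k in c:
        if cv2.contourArea(k)>60:
            rc=cv2.minAreaRect(k); print("brown",cv2.boundingRect(k),cv2.contourArea(k),P[int(rc[0][1]),int(rc[0][0])])
    im=z["p"][170:290,180:440] if n=="top" else z["p"][170:350,230:430]
    s=3 if n=="top" else 3
    cv2.imwrite(f"pics/{n}_crop.png",cv2.resize(im,None,fx=s,fy=s,interpolation=2)[:,:,::-1])
E
```

```text
top table z 0.00013733267824207933
0.122 343
 med [0.52874833 0.1773594  0.13570102] rect ((0.5299903154373169, 0.17744992673397064), (0.019045475870370865, 0.13337326049804688), 60.539634704589844)  maxz [0.12664915 0.13652617 0.14249474] circ ((0.5305317044258118, 0.17840832471847534), 0.06681232899427414)
0.06 2579
 med [0.53042927 0.18102797 0.06708824] rect ((0.5283343195915222, 0.1778247058391571), (0.15110240876674652, 0.15452232956886292), 14.464509963989258)  maxz [0.06071923 0.0661349  0.07639106] circ ((0.5337641835212708, 0.1856367588043213), 0.08611809462308884)
brown (164, 450, 17, 30) 207.0 [0.02383111 0.3267186  0.02153662]
brown (210, 396, 29, 42) 273.5 [0.12627913 0.2089834  0.024904  ]
brown (167, 376, 13, 33) 153.0 [0.18162143 0.32468213 0.01044796]
brown (169, 358, 12, 18) 132.0 [0.23586883 0.32196254 0.00249958]
brown (343, 339, 14, 15) 133.5 [ 0.27250513 -0.07519739  0.01023026]
brown (611, 282, 29, 30) 624.5 [ 0.36627247 -0.6929736   0.0528366 ]
brown (279, 261, 11, 48) 308.5 [0.41430156 0.06928882 0.00922935]
brown (7, 239, 129, 89) 9518.5 [0.42532332 0.49464
[... 2033 characters left out ...]
59, 39) 1138.5 [0.62766745 0.47860557 0.04951122]
brown (233, 123, 114, 106) 5814.0 [0.44821852 0.37173832 0.06957318]
brown (496, 105, 65, 63) 2088.5 [1.3827221  0.57935456 0.05222577]
brown (467, 94, 23, 57) 721.0 [1.24788363 0.72105732 0.0670711 ]
brown (508, 80, 43, 27) 257.5 [1.45542382 0.72896913 0.16456719]
brown (451, 72, 42, 23) 233.0 [1.32467429 0.9596258  0.13972083]
brown (474, 68, 21, 15) 76.5 [1.4374732 1.0615705 0.1429702]
brown (414, 55, 53, 74) 1862.0 [1.24544095 1.09002265 0.06289075]
brown (449, 54, 27, 15) 107.5 [1.45214509 1.32867076 0.13051614]
brown (518, 0, 56, 22) 680.5 [1.40449005 0.63342924 0.49316657]
brown (475, 0, 29, 15) 196.0 [1.2555504  0.75342731 0.47861872]
```

View pics/top_crop.png

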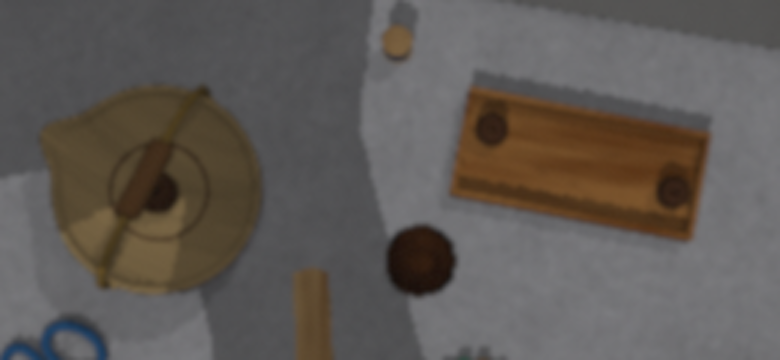

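View pics/side_crop.png

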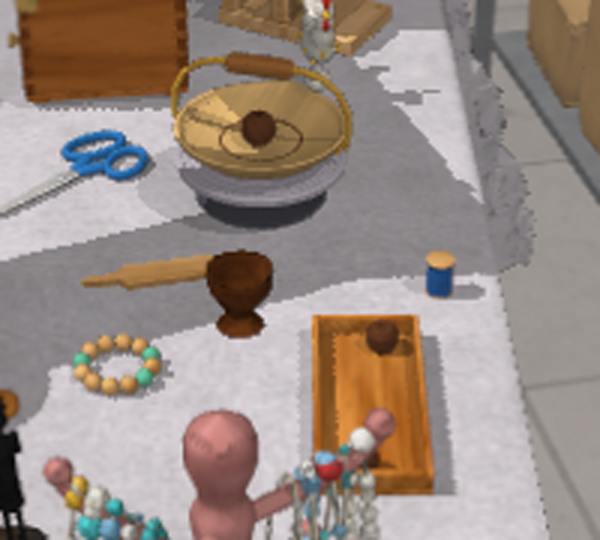

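Top crop (3×): bar from (160,145) to (125,215), lip tip at (42,133), bead at (160,190). Tray corners are (472,88), (710,130), (690,240) and (452,194). Side crop: bar from (228,60) to (293,70), bead inside the ring at (258,128). Next I'll refine the bar, tray and lip.

```bash
cat >> h.py <<'E'
def seg(n,p,d,c,rad=.06):
    P=cloud(n,d);h=cv2.cvtColor(p,cv2.COLOR_RGB2HSV).astype(int)
    return P,h,(d>0)&(np.hypot(P[...,0]-c[0],P[...,1]-c[1])<rad)
def tri(a,b):
    A=[];B=[]
    for n,px in(("top",a),("side",b)):
        K,D,V=KD(n);q=cv2.undistortPoints(np.array(px,np.float32).reshape(1,1,2),K,D).ravel()
        w=np.append(q,1)@V[:3,:3];w/=np.linalg.norm(w);o=-V[:3,:3].T@V[:3,3];M=np.eye(3)-np.outer(w,w);A.append(M);B.append(M@o)
    return np.linalg.solve(A[0]+A[1],B[0]+B[1])
E
python3 - <<'E'
from h import *
cen={}
for n in("top","side"):
    z=np.load(f"pics/{n}0.npz");P,h,near=seg(n,z["p"],z["d"],(.528,.175))
    m=near&(P[...,2]>.118)&(P[...,2]<.15)
    rod=(h[...,0]>14)
    print(n,"cam",-KD(n)[2][:3,:3].T@KD(n)[2][:3,3])
    for nm,mm in(("bar",m&~rod),("rod",m&rod)):
        v,u=np.nonzero(mm); q=P[mm]
        if len(q)<5: continue
        rc=cv2.minAreaRect(np.c_[u,v].astype(np.float32))
        print(nm,len(q),"px",u.mean(),v.mean(),rc,"\n  xyz",q.mean(0),np.percentile(q[:,2],[5,50,95]),cv2.minAreaRect(q[:,:2].astype(np.float32)))
        if nm=="bar": cen[n]=(u.mean(),v.mean())
    # full handle direction
    q=P[near&(P[...,2]>.09)&(P[...,2]<.15)][:,:2];w,U=np.linalg.eigh(np.cov(q.T));print("handle dir",np.degrees(np.arctan2(U[1,1],U[0,1])),q.mean(0))
    print("bead",[ (np.mean(np.nonzero(k)[1]),np.mean(np.nonzero(k)[0]),k.sum(),P[k].mean(0)) for k in [near&(P[...,2]<.09)&(P[...,2]>.06)&(h[...,2]<75)&(h[...,0]<14)]])
    # tray
    T,h,near=seg(n,z["p"],z["d"],(.547,-.138),.13)
    k=near&(P[...,2]>.012)&(P[...,2]<.03)&(h[...,1]>100)&(h[...,0]<20)
    q=P[k];print("tray rim",len(q),cv2.minAreaRect(q[:,:2].astype(np.float32)),np.percentile(q[:,2],[50,95]))
print("bar tri",tri(cen["top"],cen["side"]))
c=np.array([[472,88],[710,130],[690,240],[452,194]])/3-.33+[180,170]
q=onplane("top",c,.021);print("tray corners",q[:,:2],q.mean(0),np.degrees(np.arctan2(*(q[1]-q[0])[1::-1])),np.degrees(np.arctan2(*(q[2]-q[3])[1::-1])))
l=onplane("top",[[42/3+180-.33,133/3+170-.33]],.0665);print("lip",l)
e=onplane("top",np.array([[160,145],[125,215]])/3-.33+[180,170],.1395);print("bar ends",e,e.mean(0),np.degrees(np.arctan2(*(e[0]-e[1])[1::-1])))
# dish rim circle from hsv silhouette
z=np.load("pics/top0.npz");h=cv2.cvtColor(z["p"],cv2.COLOR_RGB2HSV);P=cloud("top",z["d"])
m=((P[...,2]>.052)&(P[...,2]<.09)&(np.hypot(P[...,0]-.53,P[...,1]-.178)<.11)).astype(np.uint8)
k=max(cv2.findContours(m,0,1)[0],key=cv2.contourArea);q=onplane("top",k.reshape(-1,2),.0745)[:,:2]
c=np.array([.53,.175])
for i in range(20):
    a=np.degrees(np.arctan2(q[:,1]-c[1],q[:,0]-c[0]));s=np.abs((a-62+180)%360-180)>30
    A=np.c_[2*q[s],np.ones(s.sum())];x=np.linalg.lstsq(A,(q[s]**2).sum(1),rcond=None)[0];c=x[:2]
print("dish",c,np.sqrt(x[2]+c@c))
f=q[np.argmax(np.hypot(*(q-c).T))];print("lip far",f,np.degrees(np.arctan2(f[1]-c[1],f[0]-c[0])))
E
```

```text
top cam [ 3.74659873e-01 -9.05093788e-04  1.39474216e+00]
bar 137 px 228.27007299270073 229.43065693430657 ((228.3585205078125, 229.47314453125), (8.03194808959961, 25.422863006591797), 24.775142669677734) 
  xyz [0.52749132 0.17694055 0.13831231] [0.13204106 0.13855202 0.14283393] ((0.5275138020515442, 0.17707706987857819), (0.01675042137503624, 0.05304703861474991), 64.8375015258789)
rod 193 px 228.0777202072539 228.82901554404145 ((228.01385498046875, 228.9740447998047), (8.705883026123047, 56.411766052246094), 28.07248878479004) 
  xyz [0.5292923  0.17783161 0.13453867] [0.12696846 0.13475599 0.14119744] ((0.5297495126724243, 0.17814621329307556), (0.018178794533014297, 0.11923190206289291), 60.6992073059082)
handle dir 151.47457133650317 [0.52853438 0.17744321]
bead [(np.float64(233.7377049180328), np.float64(234.44262295081967), np.int64(61), array([0.52305718, 0.17316875, 0.0816023 ]))]
tray rim 671 ((0.524133026599884, -0.13247138261795044), (0.1894868016242981, 0.1327972710132599), 77.5631103515625) [0.02047284 0.02763808]
side cam [ 0.27174041 -1.10648374  0.8292247 ]
bar 1
[... 772 characters left out ...]
([0.52244192, 0.16651982, 0.07476833]))]
tray rim 535 ((0.5186790227890015, -0.13759157061576843), (0.1983291506767273, 0.13846683502197266), 77.9957275390625) [0.01964929 0.02494778]
bar tri [0.52716566 0.17823196 0.13039195]
tray corners [[ 0.60616473 -0.05718613]
 [ 0.56914048 -0.23907732]
 [ 0.4848217  -0.22018753]
 [ 0.52464769 -0.03955693]] [ 0.54619365 -0.13900198  0.021     ] -101.50546332653221 -102.43381429277696
lip [[0.5725374 0.2632606 0.0665   ]]
bar ends [[0.55118953 0.16664543 0.1395    ]
 [0.50269955 0.19146119 0.1395    ]] [0.52694454 0.17905331 0.1395    ] -27.10204537071263
dish [0.51971965 0.16107019] 0.0628521959337235
lip far [0.60179222 0.13736586] -16.109862497150527
```

Request:
carry_out(deltas=[[1,[2,1,-2],[0,0,0]],[1,[7,5,-6],[0,0,0]],[1,[15,11,-12],[0,0,0]],[1,[27,20,-18],[0,0,0]],[1,[42,30,-24],[0,0,0.01]],[1,[59,43,-28],[0,0,0.02]],[1,[80,58,-30],[0,0,0.03]],[1,[102,74,-30],[0,0,0.04]],[1,[125,91,-30],[0,0,0.05]],[1,[151,109,-30],[0,0,0.06]],[1,[177,128,-30],[0,0,0.07]],[1,[203,148,-30],[0,0,0.07]]], squeeze=30)

```text
time_s: 1.3
tcp_pos: [0.4034, 0.3932, 0.2568]
eef_rot: [-180.0, 0.0, -28.5]
contact_force: [0.2, 0.3, 0.2]
gripper_width: 0.0877
gripper_force: 0.0
```

Request:
carry_out(deltas=[[1,[28,17,0],[0,0,0]],[1,[55,34,0],[0,0,0]],[1,[81,50,2],[0,0,0]],[1,[107,66,5],[0,0,0]],[1,[130,80,9],[0,0,0]],[1,[151,94,14],[0,0,0]],[1,[169,105,20],[0,0,0]],[1,[185,115,28],[0,0,0]],[1,[197,122,36],[0,0,0]],[1,[206,128,44],[0,0,0]],[1,[211,131,50],[0,0,0]],[1,[213,132,54],[0,0,0]]])

```text
time_s: 2.5
tcp_pos: [0.527, 0.178, 0.2019]
eef_rot: [180.0, 0.0, -28.4]
contact_force: [-0.7, 0.0, -0.7]
gripper_width: 0.0872
gripper_force: 0.0
```

Request:
carry_out(deltas=[[1,[0,0,2],[0,0,0]],[1,[0,0,2],[0,0,0]],[1,[0,0,2],[0,0,0]]])

```text
time_s: 2.8
tcp_pos: [0.5271, 0.1792, 0.2008]
eef_rot: [-180.0, -0.0, -28.4]
contact_force: [-0.0, -0.3, 0.2]
gripper_width: 0.0878
gripper_force: 0.0
```

Run:
```python
from h import *
for n in("top","side"):
    p,d=r.capture(n);np.savez(f"pics/{n}1.npz",p=p,d=d)
    if n=="side": cv2.imwrite("pics/side1.png",cv2.resize(p[120:270,220:420],None,fx=4,fy=4,interpolation=2)[:,:,::-1])
s=r.get_state();print(s["tcp_pos"],s["eef_rot"],s["contact_force"],s["joints"])
```

```text
[0.52713662 0.17913855 0.20088319] [-1.79970956e+02 -1.64200202e-02 -2.83664200e+01] [-0.0510845   0.32843609 -0.14097551] [ 3.89237844e+01  1.05183430e+01 -1.66079619e+01  4.42156437e-03
 -6.28405634e+01  2.27077826e+01]
```

View pics/side1.png

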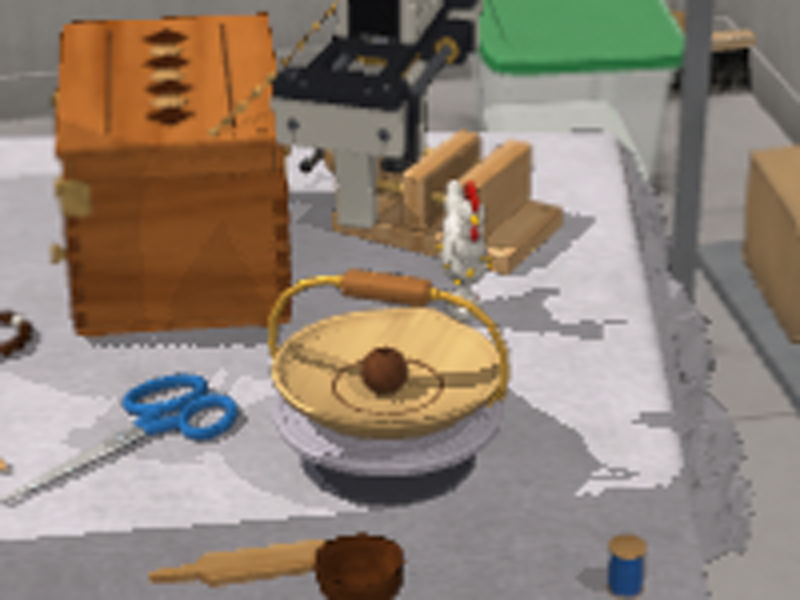

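Run:
```python
from h import *
t=np.array([.527,.179,.201]);u=np.array([-.477,-.879,0]);x=np.array([.879,-.477,0])
for k in(.044,.065): print(proj("side",[t+k*u+.0095*x,t+k*u-.0095*x,t-k*u]),proj("top",[t+k*u,t-k*u]))
b=np.array([.527,.1778,.1315]);print("bar proj side",proj("side",[b,b+[0,0,.008]+.009*u,b-[0,0,.008]+.009*u,b+.030*x,b-.030*x]),"top",proj("top",[b+[0,0,.008]]))
d=np.array([.527,.1778,.0435]);print("bead mid",proj("side",[d+[0,0,.026]]),"lip top",proj("top",[d+[.0463,.0852,.023]]))
z=np.load("pics/top1.npz");z0=np.load("pics/top0.npz")
# tray from colour mask in top
h=cv2.cvtColor(z0["p"],cv2.COLOR_RGB2HSV);P=cloud("top",z0["d"])
m=((h[...,0]<20)&(h[...,1]>110)&(h[...,2]>50)&(np.hypot(P[...,0]-.547,P[...,1]+.138)<.13)).astype(np.uint8)
m[:,:328]=0;k=max(cv2.findContours(m,0,1)[0],key=cv2.contourArea)
q=onplane("top",k.reshape(-1,2),.021)[:,:2].astype(np.float32);print("tray",cv2.minAreaRect(q*1000), cv2.minAreaRect(k))
```

```text
[[314.62801671 174.6131151 ]
 [307.31245935 173.65727328]
 [321.1339791  159.70457597]] [[242.34393242 236.00950825]
 [203.16527741 216.01756184]]
[[312.08648437 178.29276575]
 [304.68965605 177.31353984]
 [323.41587884 156.47047234]] [[251.72454774 240.79581727]
 [193.84744312 211.26249451]]
bar proj side [[316.45762728 191.11686805]
 [315.41483552 189.95405486]
 [315.46351956 195.40748552]
 [327.53780939 192.65460962]
 [305.48815157 189.60034993]] top [[227.78281613 229.60397263]]
bead mid [[316.62046571 211.73172643]] lip top [[193.786466   213.65966078]]
tray ((545.7400512695312, -138.11138916015625), (186.53521728515625, 84.23751831054688), 77.3587417602539) ((373.0306396484375, 224.21914672851562), (81.37480163574219, 36.320281982421875), 11.129189491271973)
```

Request:
carry_out(deltas=[[0.9,[0,0,3],[0,0,0]],[0.8,[0,0,9],[0,0,0]],[0.7,[0,0,18],[0,0,0]],[0.6,[0,0,29],[0,0,0]],[0.6,[0,0,41],[0,0,0]],[0.6,[0,0,53],[0,0,0]],[0.6,[0,0,64],[0,0,0]],[0.6,[0,0,73],[0,0,0]],[0.6,[0,0,80],[0,0,0]],[0.55,[0,0,85],[0,0,0]],[0.5,[0,0,88],[0,0,0]],[0.45,[0,0,88],[0,0,0]]])

```text
time_s: 4.1
tcp_pos: [0.5271, 0.1786, 0.1123]
eef_rot: [180.0, 0.0, -28.4]
contact_force: [0.3, 0.1, 0.3]
gripper_width: 0.0417
gripper_force: 0.0
```

Request:
carry_out(deltas=[[0.4,[0,0,0],[0,0,0]],[0.36,[0,0,0],[0,0,0]],[0.32,[0,0,0],[0,0,0]],[0.3,[0,0,0],[0,0,0]],[0.29,[0,0,0],[0,0,0]],[0.28,[0,0,0],[0,0,0]],[0.27,[0,0,0],[0,0,0]],[0.26,[0,0,0],[0,0,0]]], squeeze=5)

```text
time_s: 4.9
tcp_pos: [0.5271, 0.1786, 0.1125]
eef_rot: [180.0, 0.0, -28.4]
contact_force: [-0.3, 0.5, 0.1]
gripper_width: 0.0233
gripper_force: 0.0
```

Run:
```python
from h import *
for n in("side",):
    p,d=r.capture(n);cv2.imwrite("pics/side2.png",cv2.resize(p[130:250,250:390],None,fx=5,fy=5,interpolation=2)[:,:,::-1])
s=r.get_state();print(s["tcp_pos"],s["eef_rot"],s["contact_force"],s["gripper_width"])
```

```text
[0.52711871 0.17862359 0.1125582 ] [-1.79999484e+02  2.17863795e-04 -2.84080488e+01] [-1.14551227 -0.1397346   0.40887423] 0.023115872323575166
```

View pics/side2.png

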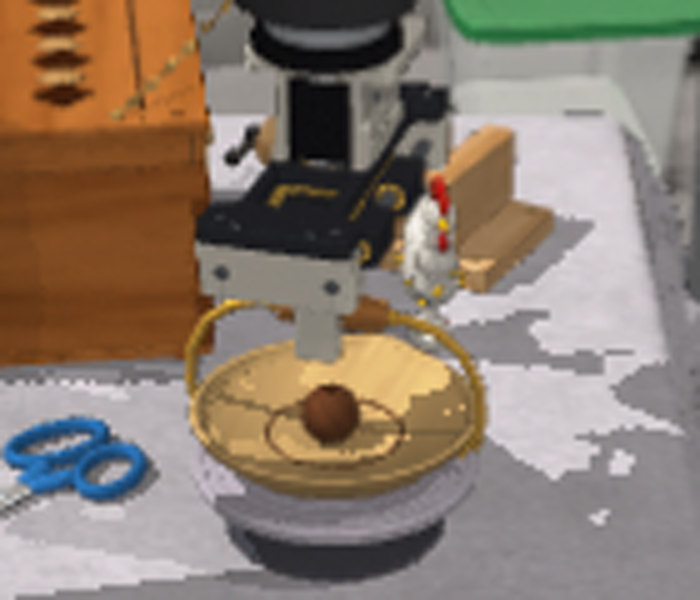

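The near finger (crop 320,335) straddles the bar, and the bead (330,413) is still inside the ring. Closing slowly.

Request:
carry_out(deltas=[[0.25,[0,0,0],[0,0,0]],[0.24,[0,0,0],[0,0,0]],[0.23,[0,0,0],[0,0,0]],[0.22,[0,0,0],[0,0,0]],[0.21,[0,0,0],[0,0,0]],[0.2,[0,0,0],[0,0,0]],[0.19,[0,0,0],[0,0,0]],[0.18,[0,0,0],[0,0,0]],[0.17,[0,0,0],[0,0,0]],[0.15,[0,0,0],[0,0,0]]], squeeze=5)

```text
time_s: 5.95
tcp_pos: [0.5269, 0.1783, 0.1126]
eef_rot: [180.0, 0.0, -28.4]
contact_force: [-2.1, -3.7, 3.7]
gripper_width: 0.018
gripper_force: 5.0
```

Request:
carry_out(deltas=[[0.1,[0,0,0],[0,0,0]],[0,[0,0,0],[0,0,0]],[0,[0,0,0],[0,0,0]],[0,[0,0,0],[0,0,0]]], squeeze=40)

```text
time_s: 6.35
tcp_pos: [0.527, 0.1784, 0.1126]
eef_rot: [180.0, 0.0, -28.4]
contact_force: [-3.6, -4.1, 4.7]
gripper_width: 0.0177
gripper_force: 40.0
```

```bash
cat > look.py <<'E'
from h import *
import sys
s=r.get_state();print(s["time_s"],s["tcp_pos"],s["eef_rot"],s["contact_force"],s["moment"],s["gripper_width"],s["gripper_force"])
p,d=r.capture("side");np.savez("pics/cur.npz",p=p,d=d)
# bead vs expected: dish_mid below grasp point
R=__import__("scipy.spatial.transform",fromlist=["x"]).Rotation.from_euler("xyz",s["eef_rot"],degrees=True).as_matrix()
mid=s["tcp_pos"]-R[:,2]*.019+R[:,2]*.062
e=proj("side",[mid])[0];h=cv2.cvtColor(p,cv2.COLOR_RGB2HSV).astype(int);v,u=np.mgrid[:480,:640]
m=((np.hypot(u-e[0],v-e[1])<18)&(h[...,0]<14)&(h[...,2]<int(sys.argv[1]) if len(sys.argv)>1 else (np.hypot(u-e[0],v-e[1])<18)&(h[...,0]<14)&(h[...,2]<110)).astype(np.uint8)
n,L,S,C=cv2.connectedComponentsWithStats(m);i=1+np.argmax(S[1:,4])
print("expected",e,"bead",C[i],S[i]);print("bead on plane - mid [mm]",(onplane("side",[C[i]],mid[2])[0]-mid)*1000)
E
python3 look.py
```

```text
File "look.py", line 9
    m=((np.hypot(u-e[0],v-e[1])<18)&(h[...,0]<14)&(h[...,2]<int(sys.argv[1]) if len(sys.argv)>1 else (np.hypot(u-e[0],v-e[1])<18)&(h[...,0]<14)&(h[...,2]<110)).astype(np.uint8)
      ^
SyntaxError: '(' was never closed
```

```bash
sed -i 's/^m=.*/m=((np.hypot(u-e[0],v-e[1])<18)\&(h[...,0]<14)\&(h[...,2]<110)).astype(np.uint8)/' look.py; python3 look.py
```

```text
6.35 [0.52695283 0.17836326 0.11257966] [ 1.79965342e+02  5.52820667e-03 -2.84080847e+01] [-3.6466809  -4.13613076  4.67224425] [-1.72712916  1.04896035  0.03951064] 0.01771094167412491 40.00087559223175
expected [316.55643503 211.60821875] bead [315.64444444 212.32222222] [310 207  11  11  90]
bead on plane - mid [mm] [-3.11757332e+00 -3.19195006e+00  5.55111512e-14]
```

Request:
carry_out(deltas=[[0,[0,0.5,0],[0,0,0]],[0,[0,1,0],[0,0,0]],[0,[0,1,0],[0,0,0]],[0,[0,1,0],[0,0,0]]])

```text
time_s: 6.8
tcp_pos: [0.5268, 0.1781, 0.1125]
eef_rot: [-180.0, -0.0, -28.4]
contact_force: [-1.5, -1.8, 1.2]
gripper_width: 0.0178
gripper_force: 40.0
```

Request:
carry_out(deltas=[[0,[0,0.4,0],[0,0,0]],[0,[0,0.7,0],[0,0,0]],[0,[0,0.7,0],[0,0,0]]])

```text
time_s: 7.1
tcp_pos: [0.5266, 0.1776, 0.1125]
eef_rot: [-180.0, -0.0, -28.4]
contact_force: [-0.0, -1.0, -1.7]
gripper_width: 0.0178
gripper_force: 40.0
```

Request:
carry_out(deltas=[[0,[0,0,-0.2],[0,0,0]],[0,[0,0,-0.6],[0,0,0]],[0,[0,0,-1.2],[0,0,0]],[0,[0,0,-2],[0,0,0]],[0,[0,0,-3],[0,0,0]],[0,[0,0,-4.2],[0,0,0]],[0,[0,0,-5.5],[0,0,0]],[0,[0,0,-6.8],[0,0,0]],[0,[0,0,-7.8],[0,0,0]],[0,[0,0,-8.5],[0,0,0]],[0,[0,0,-9],[0,0,0]],[0,[0,0,-9],[0,0,0]]])

```text
time_s: 8.3
tcp_pos: [0.5263, 0.1772, 0.1216]
eef_rot: [-180.0, -0.0, -28.4]
contact_force: [0.5, -0.6, -2.4]
gripper_width: 0.0177
gripper_force: 40.0
```

```bash
python3 look.py
```

```text
8.3 [0.52631015 0.17716088 0.12162246] [-1.79994331e+02 -9.09608165e-04 -2.84059342e+01] [ 0.45172387 -0.57454012 -2.3839272 ] [-0.00550925  0.01608701 -0.00660254] 0.01774078769872064 39.99891757965088
expected [316.39032356 208.8976935 ] bead [315.59550562 209.69662921] [310 204  12  12  89]
bead on plane - mid [mm] [-2.89634901e+00 -3.71592232e+00  4.16333634e-14]
```

Run:
```python
import numpy as np
p0=np.array([.5263,.1772]);D=np.array([-.075,-.2949]);y0=-28.4;dy=-74
s=lambda t:10*t**3-15*t**4+6*t**5
N=48
pose=lambda k:(p0+D*s(k/N),30.4*s(min(1,k/15)),y0+dy*s(k/N))
for c in range(4):
    P,Z,Y=pose(12*c);a=np.radians(Y);out=[]
    for k in range(12*c+1,12*c+13):
        q,z,y=pose(k);d=(q-P)*1000
        out.append([0,[float(round(v,1)) for v in(d@[np.cos(a),np.sin(a)],d@[np.sin(a),-np.cos(a)],-(z-Z))],[0,0,float(round(np.radians(Y-y),3))]])
    print(out)
```

```text
[[0, [0.0, 0.0, -0.1], [0, 0, 0.0]], [0, [0.1, 0.2, -0.6], [0, 0, 0.001]], [0, [0.2, 0.7, -1.8], [0, 0, 0.003]], [0, [0.4, 1.5, -3.7], [0, 0, 0.007]], [0, [0.7, 2.8, -6.4], [0, 0, 0.012]], [0, [1.2, 4.7, -9.7], [0, 0, 0.021]], [0, [1.8, 7.3, -13.3], [0, 0, 0.032]], [0, [2.6, 10.5, -17.1], [0, 0, 0.046]], [0, [3.6, 14.4, -20.7], [0, 0, 0.063]], [0, [4.8, 19.0, -24.0], [0, 0, 0.083]], [0, [6.1, 24.4, -26.7], [0, 0, 0.107]], [0, [7.7, 30.5, -28.6], [0, 0, 0.134]]]
[[0, [2.6, 6.5, -1.2], [0, 0, 0.03]], [0, [5.5, 13.8, -1.7], [0, 0, 0.063]], [0, [8.6, 21.6, -1.8], [0, 0, 0.099]], [0, [12.0, 30.1, -1.8], [0, 0, 0.137]], [0, [15.6, 39.0, -1.8], [0, 0, 0.178]], [0, [19.4, 48.5, -1.8], [0, 0, 0.222]], [0, [23.4, 58.4, -1.8], [0, 0, 0.267]], [0, [27.5, 68.7, -1.8], [0, 0, 0.314]], [0, [31.7, 79.3, -1.8], [0, 0, 0.362]], [0, [36.0, 90.1, -1.8], [0, 0, 0.412]], [0, [40.4, 101.0, -1.8], [0, 0, 0.462]], [0, [44.8, 112.0, -1.8], [0, 0, 0.512]]]
[[0, [9.2, 7.5, -0.0], [0, 0, 0.05]], [0, [18.4, 14.8, -0.0], [0, 0, 0.1]], [0, [27.5, 22.1, -0.0], [0, 0, 0.15]], [0, [36.3, 29.3, -0.0], [0, 0, 0.198]], [0, [45.0, 36.2, -0.0], [0, 0, 0.245]], [0, [53.3, 42.9, -0.0], [0, 0, 0.29]], [0, [61.2, 49.3, -0.0], [0, 0, 0.334]], [0, [68.7, 55.4, -0.0], [0, 0, 0.375]], [0, [75.8, 61.1, -0.0], [0, 0, 0.413]], [0, [82.4, 66.4, -0.0], [0, 0, 0.449]], [0, [88.4, 71.3, -0.0], [0, 0, 0.482]], [0, [93.9, 75.7, -0.0], [0, 0, 0.512]]]
[[0, [6.2, 1.0, -0.0], [0, 0, 0.027]], [0, [11.7, 2.0, -0.0], [0, 0, 0.05]], [0, [16.4, 2.8, -0.0], [0, 0, 0.071]], [0, [20.4, 3.4, -0.0], [0, 0, 0.088]], [0, [23.7, 4.0, -0.0], [0, 0, 0.102]], [0, [26.2, 4.4, -0.0], [0, 0, 0.113]], [0, [28.2, 4.7, -0.0], [0, 0, 0.121]], [0, [29.5, 5.0, -0.0], [0, 0, 0.127]], [0, [30.4, 5.1, -0.0], [0, 0, 0.131]], [0, [30.9, 5.2, -0.0], [0, 0, 0.133]], [0, [31.0, 5.2, -0.0], [0, 0, 0.134]], [0, [31.1, 5.2, -0.0], [0, 0, 0.134]]]
```

Request:
carry_out(deltas=[[0,[0,0,-0.1],[0,0,0]],[0,[0.1,0.2,-0.6],[0,0,0.001]],[0,[0.2,0.7,-1.8],[0,0,0.003]],[0,[0.4,1.5,-3.7],[0,0,0.007]],[0,[0.7,2.8,-6.4],[0,0,0.012]],[0,[1.2,4.7,-9.7],[0,0,0.021]],[0,[1.8,7.3,-13.3],[0,0,0.032]],[0,[2.6,10.5,-17.1],[0,0,0.046]],[0,[3.6,14.4,-20.7],[0,0,0.063]],[0,[4.8,19,-24],[0,0,0.083]],[0,[6.1,24.4,-26.7],[0,0,0.107]],[0,[7.7,30.5,-28.6],[0,0,0.134]]])

```text
time_s: 9.55
tcp_pos: [0.5184, 0.1462, 0.1505]
eef_rot: [-180.0, -0.0, -36.2]
contact_force: [0.5, -0.7, -3.0]
gripper_width: 0.0175
gripper_force: 40.0
```

Request:
carry_out(deltas=[[0,[2.6,6.5,-1.2],[0,0,0.03]],[0,[5.5,13.8,-1.7],[0,0,0.063]],[0,[8.6,21.6,-1.8],[0,0,0.099]],[0,[12,30.1,-1.8],[0,0,0.137]],[0,[15.6,39,-1.8],[0,0,0.178]],[0,[19.4,48.5,-1.8],[0,0,0.222]],[0,[23.4,58.4,-1.8],[0,0,0.267]],[0,[27.5,68.7,-1.8],[0,0,0.314]],[0,[31.7,79.3,-1.8],[0,0,0.362]],[0,[36,90.1,-1.8],[0,0,0.412]],[0,[40.4,101,-1.8],[0,0,0.462]],[0,[44.8,112,-1.8],[0,0,0.512]]])

```text
time_s: 10.75
tcp_pos: [0.4885, 0.0288, 0.152]
eef_rot: [-180.0, -0.0, -65.7]
contact_force: [0.5, 0.4, -3.6]
gripper_width: 0.0179
gripper_force: 40.0
```

Request:
carry_out(deltas=[[0,[9.2,7.5,0],[0,0,0.05]],[0,[18.4,14.8,0],[0,0,0.1]],[0,[27.5,22.1,0],[0,0,0.15]],[0,[36.3,29.3,0],[0,0,0.198]],[0,[45,36.2,0],[0,0,0.245]],[0,[53.3,42.9,0],[0,0,0.29]],[0,[61.2,49.3,0],[0,0,0.334]],[0,[68.7,55.4,0],[0,0,0.375]],[0,[75.8,61.1,0],[0,0,0.413]],[0,[82.4,66.4,0],[0,0,0.449]],[0,[88.4,71.3,0],[0,0,0.482]],[0,[93.9,75.7,0],[0,0,0.512]]])

```text
time_s: 11.95
tcp_pos: [0.4589, -0.0877, 0.1519]
eef_rot: [180.0, 0.0, -94.9]
contact_force: [-0.2, -0.6, -3.6]
gripper_width: 0.0177
gripper_force: 40.0
```

Request:
carry_out(deltas=[[0,[6.2,1,0],[0,0,0.027]],[0,[11.7,2,0],[0,0,0.05]],[0,[16.4,2.8,0],[0,0,0.071]],[0,[20.4,3.4,0],[0,0,0.088]],[0,[23.7,4,0],[0,0,0.102]],[0,[26.2,4.4,0],[0,0,0.113]],[0,[28.2,4.7,0],[0,0,0.121]],[0,[29.5,5,0],[0,0,0.127]],[0,[30.4,5.1,0],[0,0,0.131]],[0,[30.9,5.2,0],[0,0,0.133]],[0,[31,5.2,0],[0,0,0.134]],[0,[31.1,5.2,0],[0,0,0.134]]])

```text
time_s: 13.15
tcp_pos: [0.4513, -0.1177, 0.152]
eef_rot: [-180.0, 0.0, -102.4]
contact_force: [-0.4, -0.7, -3.1]
gripper_width: 0.0179
gripper_force: 40.0
```

```bash
python3 look.py
python3 - <<'E'
from h import *
z=np.load("pics/cur.npz");cv2.imwrite("pics/side3.png",cv2.resize(z["p"][200:350,240:420],None,fx=4,fy=4,interpolation=2)[:,:,::-1])
p,d=r.capture("top");np.savez("pics/topc.npz",p=p,d=d);cv2.imwrite("pics/top3.png",cv2.resize(p[180:320,300:440],None,fx=4,fy=4,interpolation=2)[:,:,::-1])
E
```

```text
13.15 [ 0.45129109 -0.11765456  0.15198164] [-1.79997164e+02  1.53759223e-03 -1.02429936e+02] [-0.43825393 -0.67975854 -3.10435138] [-0.00524861 -0.06589595  0.01207832] 0.01790751538718919 39.99913036823273
expected [309.39582054 266.49629155] bead [311.44444444 267.        ] [309 261   7  13  63]
bead on plane - mid [mm] [ 3.99369114e+00 -2.76969193e+00  5.55111512e-14]
```

View pics/side3.png

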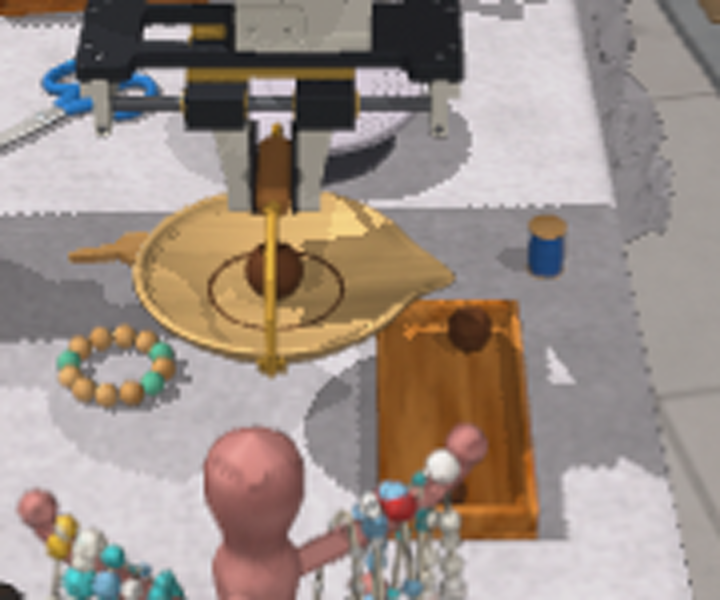

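View pics/top3.png

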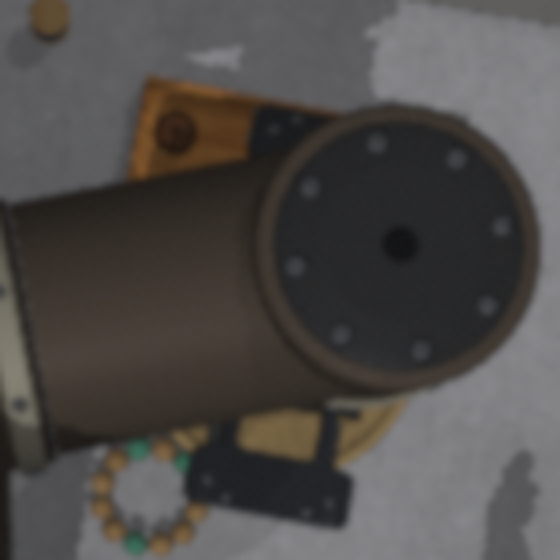

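Side: lip tip at crop (455,280), which is pixel (353.7,270). The bead at (274,270) sits inside the ring, and the tray hasn't moved. Top: the view is hidden by the arm. Next I'll check the lip position and the level.

```bash
python3 look.py
python3 - <<'E'
from h import *
z=np.load("pics/cur.npz");p,d=z["p"],z["d"];P=cloud("side",d)
m=(d>0)&(P[...,2]>.06)&(P[...,2]<.125)&(P[...,0]>.48)&(P[...,0]<.57)&(np.abs(P[...,1]+.13)<.06)
q=P[m];t=q[np.argsort(q[:,0])[-12:]];print("lip pts",t.mean(0),t.max(0));v,u=np.nonzero(m);print("px max u",u.max(),v[u==u.max()],"plane",onplane("side",[[u.max()+.5,v[u==u.max()].mean()]],.106))
print("expected lip px",proj("side",[[.546,-.1385,.106]]))
# level: rim points plane (far/near/left) 
c=np.array([.4513,-.1177]);R=np.hypot(P[...,0]-c[0],P[...,1]-c[1])
h=cv2.cvtColor(p,cv2.COLOR_RGB2HSV)
m=(d>0)&(R>.060)&(R<.076)&(P[...,2]>.08)&(P[...,2]<.125)&(h[...,1]>60)&(h[...,0]<30)
q=P[m];b=(q[:,1]>c[1])|(q[:,0]<c[0]);q=q[b]
A=np.c_[q[:,:2]-c,R[m][b],np.ones(len(q))];x=np.linalg.lstsq(A,q[:,2],rcond=None)[0];print(len(q),"tilt deg x,y",np.degrees(x[:2]),x)
E
```

```text
13.25 [ 0.45129678 -0.11764035  0.15197831] [-1.79997599e+02  2.76605740e-03 -1.02428307e+02] [-0.39735671  0.36769559 -2.73349966] [ 0.07849453 -0.02454205  0.03436681] 0.01770450714028777 39.9989515542984
expected [309.39704046 266.49324112] bead [311.42424242 267.        ] [309 261   7  13  66]
bead on plane - mid [mm] [ 3.94610172e+00 -2.77116683e+00 -2.77555756e-14]
lip pts [ 0.54054306 -0.13730377  0.10465886] [ 0.54406178 -0.12970951  0.10811016]
px max u 353 [269 270] plane [[ 0.5433078  -0.14454221  0.106     ]]
expected lip px [[353.9997459 267.751989 ]]
514 tilt deg x,y [1.04875607 1.28991755] [0.01830425 0.02251331 0.57055041 0.06913542]
```

Request:
carry_out(deltas=[[0,[0,0,0],[0,0,0]],[0,[0,0,0],[0,0,0]],[0,[0,0,0],[0,0,0]],[0,[0,0,0],[0,0,0]],[0,[0,0,0],[0,0,0]],[0,[0,0,0],[0,0,0]],[0,[0,0,0],[0,0,0]],[0,[0,0,0],[0,0,0]]])

```text
time_s: 14.1
tcp_pos: [0.4513, -0.1177, 0.152]
eef_rot: [180.0, -0.0, -102.4]
contact_force: [0.2, -0.8, -3.0]
gripper_width: 0.0175
gripper_force: 40.0
```

```bash
python3 look.py && python3 -c "
from plant import r
print(r.close_job())"
```

```text
14.1 [ 0.45125372 -0.11770957  0.15196245] [ 1.79998936e+02 -1.97598986e-03 -1.02434380e+02] [ 0.18594854 -0.78327733 -2.96327009] [ 0.1131789  -0.06560561  0.02567559] 0.017465283950870016 39.99896764755249
expected [309.38244647 266.52070448] bead [311.42424242 266.98484848] [309 261   7  13  66]
bead on plane - mid [mm] [ 4.00729569e+00 -2.62208333e+00  1.38777878e-14]
the job is handed in; nothing more can be done
None
```

The job is handed in at about 14 s, with the dish held still and roughly level (within about 1° by a rough check); its lip is within about 6 mm of the tray's middle, square across its long sides and about 8.4 cm above its rim, and the bead is inside the ring.

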